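Clear the ground plate and cradle the sleeves

TASK

Clear down the ground plate: first lay every blue sleeve that is on it across the V cradles of the rack, one in each cradle, gripping them gently because they are thin-walled and dent above 20 N of squeeze on a finger. Then take the scraper from its holder, wipe all the bronze chips off the plate into the trough along its open edge (do not pick the chips up with the fingers), and seat the scraper fully back in its holder, upright. Leave the other things on the bench where they are.

Things in the scene. Friction and masses are not known exactly. Their poses are not given: they have to be found in the camera images.
- plate_top (a point): Point on the top face of the fixed dark steel ground plate, 45 mm above the bench. z up; x along the trough, -y towards the trough. The face spans x -135 to +135 mm and y from -130 mm (open edge, no lip) to +170 mm from here; green lips 8 mm high, 10 mm wide bound it at both x ends and the +y end.
- trough (a point): Centre of the floor of the bright steel chip trough fixed along the plate's open edge; axes as plate_top. Inside 282 mm (x) by 96 mm (y); floor 4 mm above the bench, 41 mm below the plate's face. Outer and end walls stand 55 mm above the bench, 10 mm higher than the plate.
- sleeve1_mid (a point): A sleeve (three alike, one may be absent): blue round body 34 mm in diameter, a square steel flange 48 by 48 mm, 10 mm thick, at each end; 90 mm long over all, 70 mm of body between the flanges; about 220 g. This point: middle of its axis, 24 mm above what it lies on; x along the axis. Thin-walled: squeeze with about 10 N a finger; over 20 N dents it.
- sleeve2_mid (a point): A sleeve (three alike, one may be absent): blue round body 34 mm in diameter, a square steel flange 48 by 48 mm, 10 mm thick, at each end; 90 mm long over all, 70 mm of body between the flanges; about 220 g. This point: middle of its axis, 24 mm above what it lies on; x along the axis. Thin-walled: squeeze with about 10 N a finger; over 20 N dents it.
- sleeve3_mid (a point): A sleeve (three alike, one may be absent): blue round body 34 mm in diameter, a square steel flange 48 by 48 mm, 10 mm thick, at each end; 90 mm long over all, 70 mm of body between the flanges; about 220 g. This point: middle of its axis, 24 mm above what it lies on; x along the axis. Thin-walled: squeeze with about 10 N a finger; over 20 N dents it.
- cradle1 (a point): Axis midpoint of a sleeve seated in this V cradle of the fixed green rack, 62 mm above the bench; x along the cradle (sleeve either way round, any roll). Two 90-degree V cheeks 10 mm thick at x = -26 and +26 mm: 42 mm free between for fingers; the flanges go outside, 4 mm play each way. V mouth about 50 mm wide, rim near this height; rack base 50 mm below. Three cradles, 85 mm apart.
- cradle2 (a point): Axis midpoint of a sleeve seated in this V cradle of the fixed green rack, 62 mm above the bench; x along the cradle (sleeve either way round, any roll). Two 90-degree V cheeks 10 mm thick at x = -26 and +26 mm: 42 mm free between for fingers; the flanges go outside, 4 mm play each way. V mouth about 50 mm wide, rim near this height; rack base 50 mm below. Three cradles, 85 mm apart.
- cradle3 (a point): Axis midpoint of a sleeve seated in this V cradle of the fixed green rack, 62 mm above the bench; x along the cradle (sleeve either way round, any roll). Two 90-degree V cheeks 10 mm thick at x = -26 and +26 mm: 42 mm free between for fingers; the flanges go outside, 4 mm play each way. V mouth about 50 mm wide, rim near this height; rack base 50 mm below. Three cradles, 85 mm apart.
- scraper: Scraper, 180 g, origin at the centre of its underside, z up. Rubber blade block 100 mm (x) by 24 mm (y) by 28 mm tall; wooden stem 40 mm (x) by 24 mm (y) upright in its middle, from 28 to 88 mm above the underside. Grip the stem across y, TCP about 60 mm above the underside; wipe with the 100 mm faces.
- holder_seat (a point): Centre of the floor of the fixed dark steel scraper holder, 6 mm above the bench: the scraper's underside centre lies here when seated. Slot inside 108 mm (x) by 32 mm (y), walls 22 mm high above this floor and 6 mm thick; the blade's long side lies along x, either way round.
- chip1: A bronze chip (5 to 8 of eight alike are present): short bent strip about 22 mm long, 8 mm wide and 9 mm tall, 12 g, loose on the plate. Origin at the middle of its underside as first laid.
- chip2: A bronze chip (5 to 8 of eight alike are present): short bent strip about 22 mm long, 8 mm wide and 9 mm tall, 12 g, loose on the plate. Origin at the middle of its underside as first laid.
- chip3: A bronze chip (5 to 8 of eight alike are present): short bent strip about 22 mm long, 8 mm wide and 9 mm tall, 12 g, loose on the plate. Origin at the middle of its underside as first laid.
- chip4: A bronze chip (5 to 8 of eight alike are present): short bent strip about 22 mm long, 8 mm wide and 9 mm tall, 12 g, loose on the plate. Origin at the middle of its underside as first laid.
- chip5: A bronze chip (5 to 8 of eight alike are present): short bent strip about 22 mm long, 8 mm wide and 9 mm tall, 12 g, loose on the plate. Origin at the middle of its underside as first laid.
- chip6: A bronze chip (5 to 8 of eight alike are present): short bent strip about 22 mm long, 8 mm wide and 9 mm tall, 12 g, loose on the plate. Origin at the middle of its underside as first laid.
- chip7: A bronze chip (5 to 8 of eight alike are present): short bent strip about 22 mm long, 8 mm wide and 9 mm tall, 12 g, loose on the plate. Origin at the middle of its underside as first laid.
- chip8: A bronze chip (5 to 8 of eight alike are present): short bent strip about 22 mm long, 8 mm wide and 9 mm tall, 12 g, loose on the plate. Origin at the middle of its underside as first laid.
- spanner: Bystander: open-ended spanner lying on the bench. Leave it alone.
- jar: Bystander: small glass jar with lid, 60 mm across, 85 mm tall. Leave it alone.
- collar: Bystander: dark steel collar ring, 56 mm across, 20 mm tall. Leave it alone.
- brush: Bystander: hand brush lying on the bench. Leave it alone.
- can: Bystander: grey can, 60 mm across, 120 mm tall. Leave it alone.
- bush: Bystander: stepped steel bush, 44 mm across, 40 mm tall. Leave it alone.

How it is judged:
By the outcome, as a careful person would: the job done as asked, in the order asked, and still so for the second after the job is handed in, with the robot touching nothing.
Of sleeve1, sleeve2, sleeve3 only 2 to 3 are there at a start; the rules pass over those that are not, and their reading is None.
Of chip1, chip2, chip3, chip4, chip5, chip6, chip7, chip8 only 5 to 8 are there at a start; the rules pass over those that are not, and their reading is None.
At some moment in a run one of chip1, chip2, chip3, chip4, chip5, chip6, chip7, chip8 may be knocked a few centimetres aside while the robot is not near it.
It also fails if it takes over 208 s, if anything falls off the work surface, if the arm or the gripper's body presses on something with over 40 N, if the wrist force passes 120 N, or if a joint passes its speed limit or range.

ROBOT

A 6-joint arm with a two-finger parallel gripper is mounted at the origin on the work surface. World frame = base frame: x ahead of the robot, y to its left, z up, the work surface at z = 0. Lengths are in m, angles in rad, forces in N, time in s.
With the tool pointing down it reaches from about 0.3 to 0.775 m from the base axis. Payload 14.6 kg.
Tool frame: the origin (TCP) lies between the finger pads, 19 mm behind the fingertips; this is the grasp point; z points along the fingers, y is the line along which they close (so a half turn about z gives the same grasp; the last joint's range is limited). The gripper opens to 94 mm and grips with 3 to 60 N. Pads are 16 mm wide; open, the fingers measure 119 mm over their backs; the gripper's body (75 mm by 177 mm) begins 78 mm behind the grasp point.
Start: joints at [1.162, 0.3, 1.521, -0, 1.321, -0.067], TCP at [0.184, 0.518, 0.224] pointing down, gripper open.
Joint ranges: [-3.03, 3.03], [-0.79, 2.21], [0.23, 2.52], [-1.04, 4.18], [0, 3.07], [-2.55, 2.55]. Speed limits (rad/s): [2.22, 2.22, 2.57, 3.14, 3.14, 3.14].

INTERFACE

Orientations are given as [roll, pitch, yaw] about the fixed x, y, z axes, in that order (R = Rz(yaw) Ry(pitch) Rx(roll)).
In Python, from station import ctrl gives the robot as it stands. The module is installed in compiled form; this text tells all that it offers.
- The arm moves only by the tool step_arm, never from a script. Its argument "deltas" is a list of rows, each an object with "dp": the shift along the tool's x, y, z scaled (see below), a list of three; "twist": the turn about the tool's z scaled (see below). In form: [{"dp": [tx, ty, tz], "twist": twist}, ...]. A call has 1 to 12 rows; each row shifts and turns the commanded pose from where the row before left it, along the tool's axes as they then stand; what a row does not reach is not made up. The controller multiplies each number of a shift by 0.04 m and each number of a turn by 4 degrees. A row lasts 1/10 s, in which the tool goes at most 50 mm and 8.59 degrees, less where a joint would pass 70% of its speed; a pose out of reach is approached as far as the arm can. A call with a number of a shift or a turn outside -1 to 1 is refused whole. A call with a gripper value outside its range is refused whole. "gripper" is the opening, from -1 (shut) to 1 (fully open), set as the call begins (left out, the last holds). The fingers move at their own pace and stop on an object; "squeeze" is the grip in N (left out, the last holds). Time passes only in rows, so rows that do not move let the fingers close. It gives the time, the measured TCP pose, the force, the opening and the grip force at its end, in the units of the state.
- ctrl.get_obs(): the state, without advancing time (a new reading comes with each control period).
- ctrl.camera(name): name is "side" or "top" or "wrist"; returns (picture, depth): 480x640x3 uint8, red, green, blue; 480x640 float32, m along the optical axis (not along the pixel's ray), 0 where there is no reading.
- ctrl.get_calibration(name): a dict with "fx", "fy", "cx", "cy" (pixels), "world_to_cam" (4x4, takes a point from world to camera coordinates); the wrist camera has in their place "hand_eye" (4x4, takes a point from camera to tool coordinates, whose origin is the TCP and whose axes are the flange's). Camera axes: x right, y down, z forward; pixel columns grow to the right and rows downward; lengths in m; the calibration is good to about 2 mm. A picture is of the moment at which its call begins: read the wrist's pose just before it. get_calibration takes no time and is no camera call.
- ctrl.hand_in(): hands the job in; it is judged then, once.
Trained networks look in the newest picture that a camera, given by its name, has taken for a name from the list of things; names that differ only in an ending like _2 or _b are one class to them, and where a whole thing is asked for, a point or a joint stands for the part that bears it (a point fixed in the world has none). Each returns a list of dicts, best first, with "conf" (0 to 1); they miss things now and then, are a little off and sometimes report something else, mostly with a low value. They report only what shows in the picture. A call takes as long as a camera call.
- ctrl.spot_in(camera, label): "rect" ([left, top, right, bottom] as shares, 0 to 1, of the picture: columns of its width, rows of its height, round what is visible of it).
- ctrl.cut_out(camera, label): "pixels" (480x640 bool, what is visible of it) and "rect" ([left, top, right, bottom] as shares, 0 to 1, of the picture: columns of its width, rows of its height, round what is visible of it).
The state is a dict: "time_s": time; "qpos": joint angles; "joint_vel": joint speeds; "tau": joint torques, N m; "ee_pos": TCP position; "eef_rot": TCP orientation; "force": force on the tool from outside, world axes, zero at the start; "moment": the same for the moment, N m; "grip_width": finger opening in m; "grip_force": force on a finger pad.
Only numpy, scipy, OpenCV 4.12 (cv2) and the standard library are available. Lean on these libraries where they do the work, as an engineer would, in place of code of your own. Each camera call takes 0.05 s, during which the arm holds its last target. There are 200 camera calls.

## Working session

There is one attempt and no reset: what is moved stays moved. The work goes in short steps, Python scripts to look and compute and a tool call to move; the robot and the scene stay as the last step left them, time stands still between calls to the robot, and variables do not carry over. Pictures are saved under pics/ and viewed, at most 14 in all, crops included, and the job is handed in when it is done.

Besides the shell and the picture viewer there is one more tool, called after "Call:" as name([rows], argument=value, ...), one row to a line, values as JSON. step_arm: Moves the arm, as the interface text tells. Its arguments: {"type":"object","properties":{"deltas":{"type":"array"},"gripper":{"type":"number"},"squeeze":{"type":"number"}},"required":["deltas"]}

```bash
mkdir -p pics
cat > h.py <<'E'
import numpy as np, cv2, pickle
from scipy.spatial.transform import Rotation as R
from station import ctrl
def T_tool():
    o=ctrl.get_obs(); T=np.eye(4); T[:3,:3]=R.from_euler('xyz',o['eef_rot']).as_matrix(); T[:3,3]=o['ee_pos']; return T
def shot(cam):
    c=ctrl.get_calibration(cam)
    Tw=T_tool()@np.array(c['hand_eye']) if cam=='wrist' else np.linalg.inv(np.array(c['world_to_cam']))
    im,d=ctrl.camera(cam); return im,d,c,Tw
def cloud(d,c,Tw):
    v,u=np.mgrid[:480,:640]; P=np.stack([(u-c['cx'])/c['fx']*d,(v-c['cy'])/c['fy']*d,d],-1)
    P=P@Tw[:3,:3].T+Tw[:3,3]; P[d<=0]=np.nan; return P
def save(n,im): cv2.imwrite('pics/'+n,im[...,::-1])
E
python3 - <<'E'
from h import *
print(ctrl.get_obs())
out={}
for cam in('top','side'):
    im,d,c,Tw=shot(cam); save(cam+'0.png',im); P=cloud(d,c,Tw); out[cam]=(im,d,c,Tw)
    print(cam,Tw[:3,3].round(3),Tw[:3,2].round(2),c['fx'])
    for l in('sleeve1_mid','scraper','chip1','cradle1','plate_top','trough','holder_seat'):
        for r in ctrl.cut_out(cam,l):
            if r['conf']<.3: continue
            p=P[r['pixels']]; p=p[~np.isnan(p[:,0])]
            x0,y0,x1,y1=r['rect']
            print(l,round(r['conf'],2),len(p),np.array([x0*640,y0*480,x1*640,y1*480]).astype(int),np.median(p,0).round(3) if len(p) else '',np.nanpercentile(p[:,2],98).round(3) if len(p) else '')
pickle.dump(out,open('v0.pkl','wb'))
E
```

```text
{'time_s': 0.0, 'qpos': array([ 1.16238381e+00,  3.00475757e-01,  1.52158690e+00,  9.34693155e-06,
        1.32070753e+00, -6.66125168e-02]), 'joint_vel': array([-0.00317036,  0.00028677, -0.00195192, -0.00085179,  0.00050144,
        0.00315193]), 'tau': array([ 1.28542717e-03, -5.31827652e+01, -3.52727902e+01,  7.09439255e-02,
        2.45453574e-02, -1.52356915e-04]), 'ee_pos': array([0.18426031, 0.51795575, 0.2236813 ]), 'eef_rot': array([-3.14041833e+00, -8.74142110e-05,  2.79979028e+00]), 'force': array([-0.23973468, -0.73391225,  0.00798546]), 'moment': array([ 0.00987563,  0.03362835, -0.01004848]), 'grip_force': 0.0, 'grip_width': 0.09402803193817445}
top [0.442 0.006 1.339] [ 0.11  0.   -0.99] 508.2520579915772
sleeve1_mid 0.75 488 [331 259 367 281] [ 0.492 -0.061  0.086] 0.097
scraper 0.67 843 [ 93 284 137 308] [0.426 0.498 0.115] 0.125
scraper 0.57 475 [448 254 463 289] [ 0.488 -0.324  0.039] 0.097
scraper 0.32 590 [329 193 364 215] [ 0.66  -0.054  0.084] 0.096
chip1 0.36 16865 [245 183 408 297] [0.574 0.003 0.045] 0.056
cradle1 0.92 3984 [169 216 213 319] [0.498 0.348 0.014] 0.064
trough 0.97 17283 [245 182 409 297] [0.575 0.003 0.045] 0.057
trough 0.69 3972 [170 215 211 320] [0.497 0.348 0.014] 0.064
trough 0.43 786 [ 96 285 138 311] [0.424 0.497 0.116] 0.125
holder_seat 0.84 778 [440 243 464 302] [ 0.476 -0.319  0.011] 0.035
side [0.323 0.82  1.068] [ 0.19 -0.63 -0.75] 524.8915306878728
sleeve1_mid 0.59 547 [334 137 401 157] [ 0.586 -0.496  0.018] 0.025
sleeve1_mid 0.58 702 [339 220 369 261] [ 0.492 -0.048  0.084] 0.097
scraper 0.95 505 [361 164 398 190] [ 0.491 -0.322  0.048] 0.098
scraper 0.46 613 [336 133 400 158] [ 0.58  -0.497  0.018] 0.025
cradle1 0.56 6003 [232 357 363 431] [0.496 0.355 0.014] 0.064
plate_top 0.89 14708 [233 185 392 344] [0.572 0.048 0.046] 0.057
trough 0.68 14096 [230 184 391 344] [0.573 0.051 0.046] 0.057
holder_seat 0.81 568 [352 177 405 201] [ 0.491 -0.312  0.015] 0.033
```

Run:
```python
import cv2
a=cv2.imread('pics/top0.png'); cv2.imwrite('pics/top0c.png',cv2.resize(a[150:350,80:480],(800,400),interpolation=cv2.INTER_CUBIC))
```

```text
(no output)
```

View pics/top0c.png

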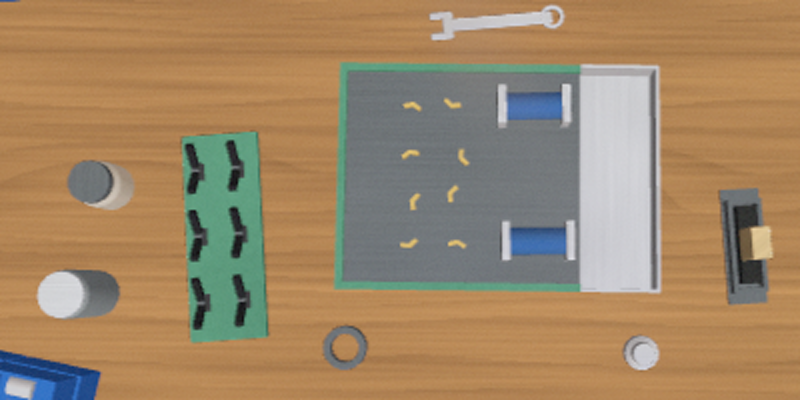

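View pics/side0.png

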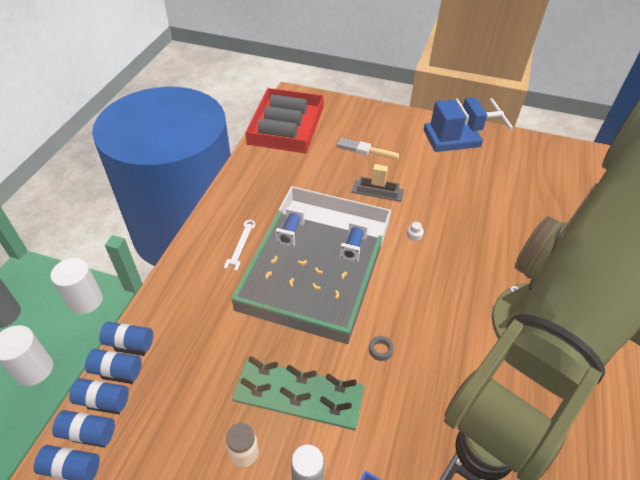

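The top crop shows two sleeves on the plate (full-image about (347,203) and (349,270)), eight chips at cols 280–315, the rack at (192,268) and the scraper in its holder at (455,273). The side view agrees, with the path between them clear.

```bash
cat >> h.py <<'E'
def go(x,y,z,yaw=None,frm=None,fyaw=None):
    "units (0.04 m / 4 deg) still to go, in the present tool axes"
    T=T_tool(); o=ctrl.get_obs(); 
    p=T[:3,3] if frm is None else np.array(frm); y0=o['eef_rot'][2] if fyaw is None else fyaw
    Rt=R.from_euler('xyz',[np.pi,0,y0]).as_matrix()
    d=Rt.T@(np.array([x,y,z])-p)/0.04
    tw=0 if yaw is None else -np.degrees((yaw-y0+np.pi)%(2*np.pi)-np.pi)/4
    return d.round(3),round(tw,3)
def rect(p):
    (c,s,a)=cv2.minAreaRect((p[:,:2]*1000).astype(np.float32)); return np.round(c,1),np.round(s,1),round(a,2)
E
python3 - <<'E'
from h import *
o=pickle.load(open('v0.pkl','rb'))
print(np.array(ctrl.get_calibration('wrist')['hand_eye']).round(3), ctrl.get_calibration('wrist')['fx'])
for cam in o:
    im,d,c,Tw=o[cam]; P=cloud(d,c,Tw).reshape(-1,3)
    def box(x0,x1,y0,y1,z0,z1): return P[(P[:,0]>x0)&(P[:,0]<x1)&(P[:,1]>y0)&(P[:,1]<y1)&(P[:,2]>z0)&(P[:,2]<z1)]
    print(cam)
    for n,b in dict(slA=(.42,.57,-.13,.01,.088,.105),slB=(.58,.73,-.13,.01,.088,.105),lips=(.35,.8,-.25,.25,.049,.06),plate=(.35,.8,-.1,.2,.040,.048),
      cheeks=(.38,.62,.25,.43,.035,.08),rackbase=(.38,.62,.25,.43,.007,.025),stem=(.4,.6,-.4,-.25,.085,.11),blade=(.4,.6,-.4,-.25,.03,.042),holder=(.38,.6,-.4,-.25,.02,.042)).items():
        p=box(*b); print(n,len(p),*rect(p),np.median(p[:,2]).round(4),np.percentile(p[:,2],97).round(4))
print(go(.45,.30,.34,np.pi/2))
E
```

```text
[[ 0.001 -0.961 -0.276  0.081]
 [ 1.     0.     0.001  0.001]
 [-0.    -0.276  0.961 -0.161]
 [ 0.     0.     0.     1.   ]] 397.1628291847161
top
slA 204 [492.9 -57.1] [46.5 90.7] 0.2 0.0926 0.0976
slB 184 [662.9 -52.6] [48.5 91.4] 1.38 0.0927 0.0974
lips 2909 [575.6  -8.1] [411.2 290.7] 89.64 0.0521 0.0582
plate 8560 [577.5  48.8] [297.  288.5] 89.61 0.045 0.0478
cheeks 761 [499.8 349.3] [234.5  64.1] 4.6 0.0539 0.0664
rackbase 2759 [500.  338.5] [174.6 240. ] 89.92 0.013 0.0184
stem 176 [ 490.4 -329.1] [39.4 25.5] 1.78 0.0937 0.0981
blade 288 [ 489.1 -329.2] [119.   43.8] 3.91 0.0339 0.0397
holder 570 [ 489.5 -329.5] [120.1  46.3] 2.96 0.0301 0.0389
side
slA 208 [494.3 -57.9] [48.4 95.2] 0.86 0.0932 0.0979
slB 196 [664.1 -53.7] [48.5 94.3] 0.79 0.0927 0.098
lips 3260 [577.2 -11.3] [419.8 291.6] 89.71 0.0526 0.0585
plate 6617 [576.3  48.8] [298.1 289.4] 89.65 0.0459 0.0479
cheeks 1210 [500.6 347.9] [235.1  66.7] 5.13 0.0533 0.0662
rackbase 3833 [500.  335.1] [166.8 240. ] 89.97 0.0134 0.0182
stem 115 [ 492.6 -329.3] [39.6 31.1] 5.68 0.0945 0.099
blade 237 [ 491.2 -327.6] [119.1  47.2] 2.57 0.0345 0.0407
holder 443 [ 491.6 -330.2] [119.8  51.2] 4.21 0.0305 0.0399
(array([-8.085, -2.913, -2.893]), np.float64(17.604))
```

Call:
step_arm([
  {"dp": [0, 0, 0], "twist": 1},
  {"dp": [0, 0, 0], "twist": 1},
  {"dp": [0, 0, 0], "twist": 1},
  {"dp": [0, 0, 0], "twist": 1},
  {"dp": [0, 0, 0], "twist": 1},
  {"dp": [0, 0, 0], "twist": 1},
  {"dp": [0, 0, 0], "twist": 1},
  {"dp": [0, 0, 0], "twist": 1},
  {"dp": [0, 0, 0], "twist": 1},
  {"dp": [0, 0, -0.3], "twist": 1},
  {"dp": [0, 0, -0.3], "twist": 1},
  {"dp": [0, 0, -0.3], "twist": 1},
], gripper=1, squeeze=10)

```text
time_s: 2.0
ee_pos: [0.1843, 0.5181, 0.2607]
eef_rot: [-3.141, 0.0, 1.959]
force: [-0.6, -1.1, -0.3]
grip_width: 0.094
grip_force: 0.0
```

Call:
step_arm([
  {"dp": [0, 0, 0], "twist": 1},
  {"dp": [0, 0, 0], "twist": 1},
  {"dp": [0, 0, 0], "twist": 1},
  {"dp": [0, 0, 0], "twist": 1},
  {"dp": [0, 0, 0], "twist": 1},
  {"dp": [0, 0, 0], "twist": 0.6},
  {"dp": [-0.4, 1, 0], "twist": 0},
  {"dp": [-0.4, 1, 0], "twist": 0},
  {"dp": [-0.4, 1, 0], "twist": 0},
  {"dp": [-0.4, 1, 0], "twist": 0},
  {"dp": [-0.4, 1, 0], "twist": 0},
  {"dp": [-0.4, 1, 0], "twist": 0},
])

```text
time_s: 3.2
ee_pos: [0.4259, 0.4213, 0.2604]
eef_rot: [3.141, -0.0, 1.571]
force: [-0.4, 0.8, 0.1]
grip_width: 0.0941
grip_force: 0.0
```

Call:
step_arm([
  {"dp": [-0.4, 1, 0], "twist": 0},
  {"dp": [-0.4, 0.9, 0], "twist": 0},
  {"dp": [0, 0, 0], "twist": 0},
  {"dp": [0, 0, 0], "twist": 0},
  {"dp": [0, 0, 0], "twist": 0},
])

```text
time_s: 3.7
ee_pos: [0.4996, 0.3908, 0.2603]
eef_rot: [-3.141, -0.0, 1.572]
force: [0.5, 0.3, -0.3]
grip_width: 0.0941
grip_force: 0.0
```

Run:
```python
from h import *
o=ctrl.get_obs(); print(o['time_s'],o['ee_pos'].round(4),o['eef_rot'].round(4))
im,d,c,Tw=shot('wrist'); save('w1.png',im); P=cloud(d,c,Tw); np.save('w1.npy',P)
q=P.reshape(-1,3); s=q[(q[:,2]>.035)&(q[:,2]<.08)&(q[:,0]>.38)&(q[:,0]<.62)&(q[:,1]>.27)&(q[:,1]<.43)]
print(len(s),*rect(s),s[:,2].max())
# cluster cheeks
g=((s[:,:2]-[.38,.27])*1000).astype(int); m=np.zeros((170,250),np.uint8); m[g[:,1],g[:,0]]=1
m=cv2.morphologyEx(m,cv2.MORPH_CLOSE,np.ones((7,7),np.uint8))
n,lab,st,ce=cv2.connectedComponentsWithStats(m)
for i in range(1,n):
    if st[i,4]>60:
        k=lab[g[:,1],g[:,0]]==i; pp=s[k]; print(st[i],*rect(pp),pp[:,2].max().round(4))
b=q[(q[:,2]>.007)&(q[:,2]<.02)&(q[:,0]>.36)&(q[:,0]<.64)&(q[:,1]>.25)&(q[:,1]<.45)]; print('base',len(b),*rect(b))
```

```text
3.7 [0.4996 0.3908 0.2603] [-3.1415e+00 -1.0000e-04  1.5719e+00]
4831 [500.7 348.5] [234.5  62.9] 4.58 0.0663150127028207
[ 21  40  50  14 523] [426.2 316.6] [48.2 10.9] 4.1 0.0663
[ 90  45  66  16 718] [502.8 323. ] [64.8 11.2] 4.53 0.0663
[175  52  65  16 734] [587.4 329.5] [64.6 11.2] 4.64 0.0657
[  0  90  67  16 722] [414.1 367.8] [64.7 10.5] 4.64 0.0656
[ 86  97  65  15 707] [498.5 374.6] [64.9 10.6] 4.52 0.066
[171 103  65  16 725] [583.  381.3] [64.  10.7] 4.32 0.0661
base 16748 [500.7 348.7] [270.5 100.4] 4.65
```

View pics/w1.png

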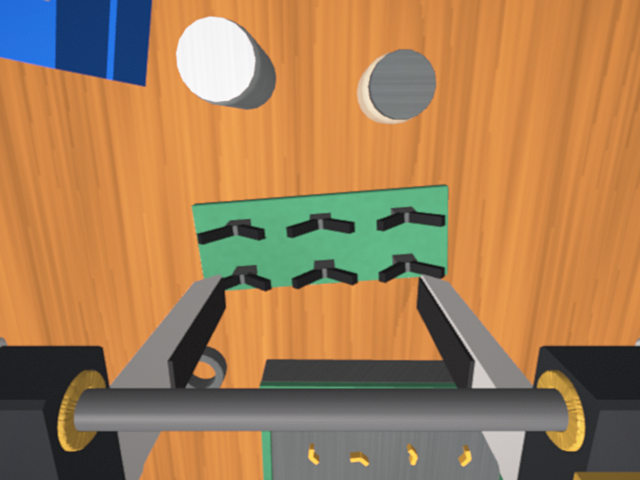

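The wrist view shows the six cheeks (rows 215–285, cols 200–445), and they cluster cleanly. The rack centre is (500.7, 348.6) mm with yaw 4.6°. Next I look at the plate.

Call:
step_arm([
  {"dp": [-0.98, 0.2, 0], "twist": 0},
  {"dp": [-0.98, 0.2, 0], "twist": 0},
  {"dp": [-0.98, 0.2, 0], "twist": 0},
  {"dp": [-0.98, 0.2, 0], "twist": 0},
  {"dp": [-0.98, 0.2, 0], "twist": 0},
  {"dp": [-0.98, 0.2, 0], "twist": 0},
  {"dp": [-0.98, 0.2, 0], "twist": 0},
  {"dp": [-0.98, 0.2, 0], "twist": 0},
  {"dp": [-0.98, 0.2, 0], "twist": 0},
  {"dp": [-0.96, 0.2, 0], "twist": 0},
  {"dp": [0, 0, 0], "twist": 0},
  {"dp": [0, 0, 0], "twist": 0},
])

```text
time_s: 4.95
ee_pos: [0.5803, -0.0004, 0.2604]
eef_rot: [3.141, -0.0, 1.571]
force: [-0.8, 0.4, -0.4]
grip_width: 0.0939
grip_force: 0.0
```

Call:
step_arm([
  {"dp": [0, 0, 0], "twist": 0},
  {"dp": [0, 0, 0], "twist": 0},
])

```text
time_s: 5.15
ee_pos: [0.5803, 0.0005, 0.2604]
eef_rot: [3.141, -0.0, 1.573]
force: [0.9, 0.4, 0.5]
grip_width: 0.0939
grip_force: 0.0
```

Run:
```python
from h import *
o=ctrl.get_obs(); print(o['time_s'],o['ee_pos'].round(4),o['eef_rot'].round(4))
im,d,c,Tw=shot('wrist'); save('w2.png',im); P=cloud(d,c,Tw); q=P.reshape(-1,3)
for n,b in dict(slA=(.42,.57,-.13,.01,.088,.105),slB=(.58,.73,-.13,.01,.088,.105),A2=(.42,.57,-.13,.01,.06,.105),B2=(.58,.73,-.13,.01,.06,.105),lip=(.35,.8,-.25,.25,.050,.06),plate=(.35,.8,-.25,.25,.043,.047),trough=(.35,.8,-.3,-.1,-.01,.01)).items():
    s=q[(q[:,0]>b[0])&(q[:,0]<b[1])&(q[:,1]>b[2])&(q[:,1]<b[3])&(q[:,2]>b[4])&(q[:,2]<b[5])]
    if len(s)>5: print(n,len(s),*rect(s),np.median(s[:,2]).round(4))
for l in ('chip1',):
    for r in ctrl.cut_out('wrist',l):
        p=P[r['pixels']]; print(l,round(r['conf'],2),len(p),np.nanmedian(p,0).round(3))
```

```text
5.15 [5.803e-01 5.000e-04 2.604e-01] [ 3.1414e+00 -1.0000e-04  1.5730e+00]
slA 1136 [493.8 -57.3] [48.2 91.1] 0.56 0.0929
slB 1128 [663.7 -52.5] [48. 91.] 1.4 0.0929
A2 3837 [494.7 -57. ] [48.3 91.3] 1.68 0.085
B2 3963 [663.7 -52.4] [48.  91.2] 1.32 0.0851
lip 9064 [576.7  -9.2] [292.2 375.8] 0.03 0.0533
plate 79078 [575.4  -9.7] [381.4 283.1] 89.9 0.0452
trough 16773 [ 575. -200.] [450. 200.] 0.0 0.0038
chip1 0.78 175 [0.49  0.104 0.054]
chip1 0.66 176 [0.605 0.104 0.054]
chip1 0.61 192 [0.491 0.043 0.054]
chip1 0.6 161 [0.599 0.037 0.054]
chip1 0.6 191 [0.666 0.1   0.054]
chip1 0.53 153 [0.555 0.051 0.054]
chip1 0.46 177 [0.668 0.052 0.054]
```

View pics/w2.png

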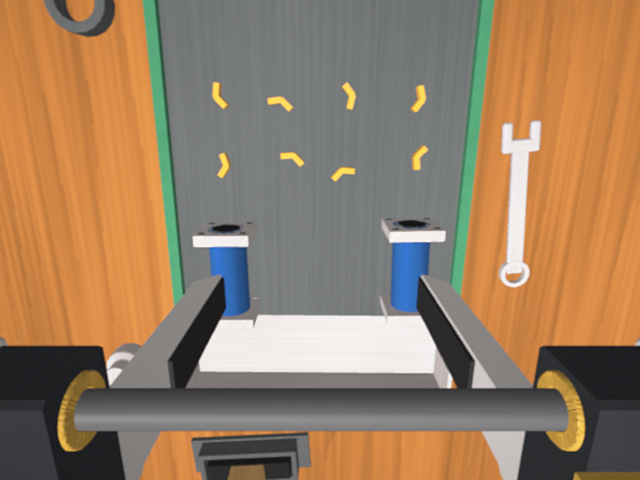

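The wrist view shows sleeve A at (228,275) px and B at (408,270) px, with all eight chips behind them. The poses agree with the fixed cameras. I take B first, with the fingers half open because it lies close to the lip.

Call:
step_arm([
  {"dp": [-0.33, 0.52, 0.75], "twist": 0},
  {"dp": [-0.33, 0.52, 0.75], "twist": 0},
  {"dp": [-0.33, 0.52, 0.75], "twist": 0},
  {"dp": [-0.33, 0.52, 0.75], "twist": 0},
  {"dp": [0, 0, 0], "twist": -0.35},
  {"dp": [0, 0, 0], "twist": 0},
  {"dp": [0, 0, 0], "twist": 0},
  {"dp": [0, 0, 0], "twist": 0},
], gripper=0.25, squeeze=10)

```text
time_s: 6.05
ee_pos: [0.6639, -0.0531, 0.1424]
eef_rot: [3.139, 0.0, 1.596]
force: [0.5, 0.3, -0.2]
grip_width: 0.0587
grip_force: 0.0
```

Call:
step_arm([
  {"dp": [0.01, 0, 0.35], "twist": 0},
  {"dp": [0, 0, 0.35], "twist": 0},
  {"dp": [0, 0, 0.35], "twist": 0},
  {"dp": [0, 0, 0.35], "twist": 0},
  {"dp": [0, 0, 0.35], "twist": 0},
  {"dp": [0, 0, 0], "twist": 0},
  {"dp": [0, 0, 0], "twist": 0},
  {"dp": [0, 0, 0], "twist": 0},
])

```text
time_s: 6.85
ee_pos: [0.6641, -0.0533, 0.071]
eef_rot: [3.14, 0.0, 1.596]
force: [-0.1, -0.4, -0.2]
grip_width: 0.0583
grip_force: 0.0
```

Call:
step_arm([
  {"dp": [0, 0, 0], "twist": 0},
  {"dp": [0, 0, 0], "twist": 0},
  {"dp": [0, 0, 0], "twist": 0},
  {"dp": [0, 0, 0], "twist": 0},
  {"dp": [0, 0, 0], "twist": 0},
  {"dp": [0, 0, 0], "twist": 0},
  {"dp": [0, 0, 0], "twist": 0},
  {"dp": [0, 0, 0], "twist": 0},
], gripper=-0.4, squeeze=10)

```text
time_s: 7.65
ee_pos: [0.6638, -0.0533, 0.0705]
eef_rot: [3.141, 0.0, 1.595]
force: [-0.4, 0.6, 3.5]
grip_width: 0.0333
grip_force: 10.0
```

Call:
step_arm([
  {"dp": [0, 0, -0.2], "twist": 0},
  {"dp": [0, 0, -0.4], "twist": 0},
  {"dp": [0, 0, -0.6], "twist": 0},
  {"dp": [0, 0, -0.7], "twist": 0},
  {"dp": [0, 0, -0.6], "twist": 0},
  {"dp": [0, 0, -0.3], "twist": 0},
  {"dp": [0, 0, 0], "twist": 0},
])

```text
time_s: 8.35
ee_pos: [0.6642, -0.0534, 0.1845]
eef_rot: [3.138, 0.001, 1.596]
force: [0.0, 0.4, -3.3]
grip_width: 0.0334
grip_force: 10.0
```

Call:
step_arm([
  {"dp": [0.45, -0.07, 0], "twist": 0},
  {"dp": [0.85, -0.14, 0], "twist": 0},
  {"dp": [0.9, -0.15, 0], "twist": 0},
  {"dp": [0.9, -0.15, 0], "twist": 0},
  {"dp": [0.9, -0.15, 0], "twist": 0},
  {"dp": [0.9, -0.15, 0], "twist": 0},
  {"dp": [0.9, -0.15, 0], "twist": 0},
  {"dp": [0.9, -0.15, 0], "twist": 0},
  {"dp": [0.9, -0.15, 0], "twist": 0},
  {"dp": [0.9, -0.15, 0], "twist": 0},
  {"dp": [0.9, -0.15, 0], "twist": 0},
  {"dp": [0.7, -0.15, 0], "twist": 0},
])

```text
time_s: 9.55
ee_pos: [0.5835, 0.3514, 0.1804]
eef_rot: [-3.139, 0.001, 1.597]
force: [-0.1, -0.1, -2.4]
grip_width: 0.0335
grip_force: 10.0
```

Call:
step_arm([
  {"dp": [0.16, 0, 0], "twist": -0.4},
  {"dp": [0, 0, 0], "twist": -0.4},
  {"dp": [0, 0, 0], "twist": 0},
  {"dp": [0, 0, 0], "twist": 0},
  {"dp": [0, 0, 0], "twist": 0},
])

```text
time_s: 10.05
ee_pos: [0.5855, 0.3543, 0.1823]
eef_rot: [-3.142, 0.0, 1.65]
force: [0.5, -0.1, -0.9]
grip_width: 0.0337
grip_force: 10.0
```

Run:
```python
from h import *
o=ctrl.get_obs(); print(o['ee_pos'].round(4),o['eef_rot'].round(4),o['grip_width'],go(.5854,.3554,.064,1.6505))
im,d,c,Tw=shot('wrist'); save('w3.png',im); P=cloud(d,c,Tw); q=P.reshape(-1,3)
for r in (.13,.17):
  s=q[(q[:,0]>.53)&(q[:,0]<.64)&(q[:,1]>.28)&(q[:,1]<.43)&(q[:,2]>r)&(q[:,2]<.215)]; print(len(s),*rect(s),s[:,2].max())
```

```text
[0.5855 0.3543 0.1823] [-3.1416e+00  1.0000e-04  1.6498e+00] 0.03366347221584049 (array([ 2.700e-02, -1.000e-03,  2.957e+00]), np.float64(-0.01))
20905 [585.3 354.9] [58.5 91.8] 3.89 0.21498526521551956
20173 [585.3 354.9] [58.5 91.8] 3.89 0.21498526521551956
```

View pics/w3.png

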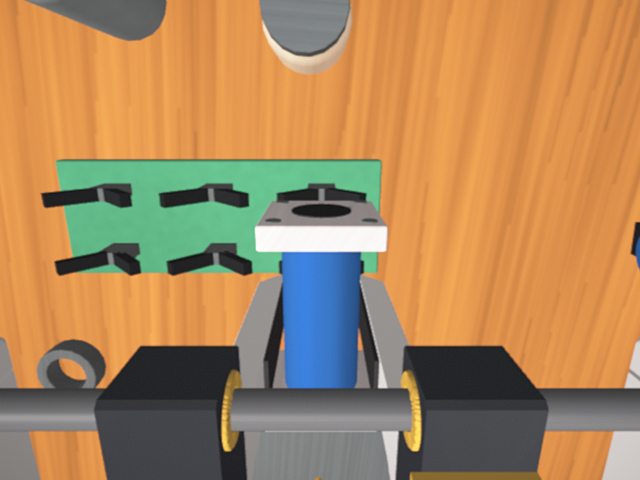

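The wrist view shows the sleeve held level at (320,310) px over cradle 3, with its centre within 1 mm of the target. I lower it.

Call:
step_arm([
  {"dp": [0.02, 0, 0.45], "twist": 0},
  {"dp": [0, 0, 0.45], "twist": 0},
  {"dp": [0, 0, 0.45], "twist": 0},
  {"dp": [0, 0, 0.45], "twist": 0},
  {"dp": [0, 0, 0.45], "twist": 0},
  {"dp": [0, 0, 0.3], "twist": 0},
  {"dp": [0, 0, 0.1], "twist": 0},
  {"dp": [0, 0, 0.1], "twist": 0},
  {"dp": [0, 0, 0.1], "twist": 0},
  {"dp": [0, 0, 0.05], "twist": 0},
  {"dp": [0, 0, 0], "twist": 0},
  {"dp": [0, 0, 0], "twist": 0},
])

```text
time_s: 11.3
ee_pos: [0.5852, 0.3562, 0.0666]
eef_rot: [3.141, -0.0, 1.651]
force: [-0.9, 0.4, -3.2]
grip_width: 0.0341
grip_force: 10.0
```

Call:
step_arm([
  {"dp": [0, 0, 0.03], "twist": 0},
  {"dp": [0, 0, 0.03], "twist": 0},
  {"dp": [0, 0, 0.0], "twist": 0},
  {"dp": [0, 0, 0], "twist": 0},
])

```text
time_s: 11.7
ee_pos: [0.5852, 0.3561, 0.0639]
eef_rot: [3.141, -0.0, 1.651]
force: [2.2, 0.3, -2.7]
grip_width: 0.0338
grip_force: 10.0
```

Call:
step_arm([
  {"dp": [0, 0, 0.02], "twist": 0},
  {"dp": [0, 0, 0], "twist": 0},
  {"dp": [0, 0, 0], "twist": 0},
])

```text
time_s: 12.0
ee_pos: [0.5855, 0.3562, 0.0635]
eef_rot: [3.14, -0.0, 1.651]
force: [2.4, 0.1, 1.6]
grip_width: 0.0338
grip_force: 10.0
```

Call:
step_arm([
  {"dp": [0, 0, 0], "twist": 0},
  {"dp": [0, 0, 0], "twist": 0},
  {"dp": [0, 0, 0], "twist": 0},
  {"dp": [0, 0, 0], "twist": 0},
  {"dp": [0, 0, 0], "twist": 0},
  {"dp": [0, 0, -0.3], "twist": 0},
  {"dp": [0, 0, -0.6], "twist": 0},
  {"dp": [0, 0, -0.8], "twist": 0},
  {"dp": [0, 0, -0.8], "twist": 0},
  {"dp": [0, 0, -0.7], "twist": 0},
  {"dp": [0, 0, 0], "twist": 0},
], gripper=0.25)

```text
time_s: 13.1
ee_pos: [0.5863, 0.3568, 0.1969]
eef_rot: [3.135, -0.003, 1.651]
force: [-0.3, -0.2, -0.0]
grip_width: 0.059
grip_force: 0.0
```

Run:
```python
from h import *
o=ctrl.get_obs(); print(o['ee_pos'].round(4),o['eef_rot'].round(4),o['grip_width'])
im,d,c,Tw=shot('side'); P=cloud(d,c,Tw); q=P.reshape(-1,3)
s=q[(q[:,0]>.53)&(q[:,0]<.64)&(q[:,1]>.28)&(q[:,1]<.43)&(q[:,2]>.078)&(q[:,2]<.12)]; print(len(s),*rect(s),s[:,2].max())
print(go(.494,-.0573,.19,np.radians(91)))
```

```text
[0.5863 0.3568 0.1969] [ 3.1345 -0.0032  1.6514] 0.05904959712120418
496 [585.3 355.7] [49.3 92.8] 4.69 0.09175407180426409
(array([-10.125,  -3.117,   0.1  ]), np.float64(0.905))
```

Sleeve B is seated. Now sleeve A.

Call:
step_arm([
  {"dp": [-0.92, -0.283, 0], "twist": 0},
  {"dp": [-0.92, -0.283, 0], "twist": 0},
  {"dp": [-0.92, -0.283, 0], "twist": 0},
  {"dp": [-0.92, -0.283, 0], "twist": 0},
  {"dp": [-0.92, -0.283, 0], "twist": 0},
  {"dp": [-0.92, -0.283, 0], "twist": 0},
  {"dp": [-0.92, -0.283, 0], "twist": 0},
  {"dp": [-0.92, -0.283, 0], "twist": 0},
  {"dp": [-0.92, -0.283, 0], "twist": 0},
  {"dp": [-0.92, -0.283, 0], "twist": 0},
  {"dp": [-0.92, -0.283, 0.1], "twist": 0},
  {"dp": [0, 0, 0], "twist": 0.9},
])

```text
time_s: 14.35
ee_pos: [0.4922, -0.0606, 0.1861]
eef_rot: [-3.14, 0.0, 1.585]
force: [0.2, 0.3, -0.2]
grip_width: 0.0586
grip_force: 0.0
```

Call:
step_arm([
  {"dp": [0, 0, 0.6], "twist": 0},
  {"dp": [0, 0, 0.6], "twist": 0},
  {"dp": [0, 0, 0], "twist": 0},
  {"dp": [0, 0, 0], "twist": 0},
  {"dp": [0, 0, 0], "twist": 0},
])

```text
time_s: 14.85
ee_pos: [0.494, -0.0574, 0.1401]
eef_rot: [3.14, 0.0, 1.589]
force: [0.6, -0.0, -0.1]
grip_width: 0.0587
grip_force: 0.0
```

Call:
step_arm([
  {"dp": [0, 0, 0.35], "twist": 0},
  {"dp": [0, 0, 0.35], "twist": 0},
  {"dp": [0, 0, 0.35], "twist": 0},
  {"dp": [0, 0, 0.35], "twist": 0},
  {"dp": [0, 0, 0.34], "twist": 0},
  {"dp": [0, 0, 0], "twist": 0},
  {"dp": [0, 0, 0], "twist": 0},
  {"dp": [0, 0, 0], "twist": 0},
])

```text
time_s: 15.65
ee_pos: [0.494, -0.0575, 0.0703]
eef_rot: [3.14, 0.0, 1.589]
force: [-0.7, -0.4, 0.4]
grip_width: 0.0588
grip_force: 0.0
```

Call:
step_arm([
  {"dp": [0, 0, 0], "twist": 0},
  {"dp": [0, 0, 0], "twist": 0},
  {"dp": [0, 0, 0], "twist": 0},
  {"dp": [0, 0, 0], "twist": 0},
  {"dp": [0, 0, 0], "twist": 0},
  {"dp": [0, 0, 0], "twist": 0},
  {"dp": [0, 0, 0], "twist": 0},
  {"dp": [0, 0, 0], "twist": 0},
], gripper=-0.4, squeeze=10)

```text
time_s: 16.45
ee_pos: [0.4937, -0.0574, 0.0696]
eef_rot: [3.141, 0.0, 1.588]
force: [-1.5, 0.3, 4.5]
grip_width: 0.0336
grip_force: 10.0
```

Call:
step_arm([
  {"dp": [0, 0, -0.2], "twist": 0},
  {"dp": [0, 0, -0.4], "twist": 0},
  {"dp": [0, 0, -0.6], "twist": 0},
  {"dp": [0, 0, -0.7], "twist": 0},
  {"dp": [0, 0, -0.6], "twist": 0},
  {"dp": [0, 0, -0.3], "twist": 0},
  {"dp": [0, 0, 0], "twist": 0},
  {"dp": [0, 0, 0], "twist": 0},
])

```text
time_s: 17.25
ee_pos: [0.4932, -0.0573, 0.1805]
eef_rot: [-3.14, -0.0, 1.589]
force: [0.6, 0.8, -1.7]
grip_width: 0.0338
grip_force: 10.0
```

Run:
```python
from h import *
print(go(.416,.3415,.182,1.6505))
```

```text
(array([10.004, -1.752, -0.038]), np.float64(-0.887))
```

Call:
step_arm([
  {"dp": [0.4, -0.07, 0], "twist": 0},
  {"dp": [0.8, -0.14, 0], "twist": 0},
  {"dp": [0.9, -0.158, 0], "twist": 0},
  {"dp": [0.9, -0.158, 0], "twist": 0},
  {"dp": [0.9, -0.158, 0], "twist": 0},
  {"dp": [0.9, -0.158, 0], "twist": 0},
  {"dp": [0.9, -0.158, 0], "twist": 0},
  {"dp": [0.9, -0.158, 0], "twist": 0},
  {"dp": [0.9, -0.158, 0], "twist": 0},
  {"dp": [0.9, -0.158, 0], "twist": 0},
  {"dp": [0.9, -0.158, 0], "twist": 0},
  {"dp": [0.7, -0.12, 0], "twist": 0},
])

```text
time_s: 18.45
ee_pos: [0.4153, 0.3428, 0.1797]
eef_rot: [-3.139, 0.001, 1.589]
force: [-0.3, -0.3, -2.3]
grip_width: 0.0335
grip_force: 10.0
```

Call:
step_arm([
  {"dp": [0, 0, 0], "twist": -0.45},
  {"dp": [0, 0, 0], "twist": -0.45},
  {"dp": [0, 0, 0], "twist": 0},
  {"dp": [0, 0, 0], "twist": 0},
  {"dp": [0, 0, 0], "twist": 0},
])

```text
time_s: 18.95
ee_pos: [0.4164, 0.341, 0.1809]
eef_rot: [-3.141, 0.0, 1.65]
force: [-0.1, 0.2, -2.3]
grip_width: 0.034
grip_force: 10.0
```

Run:
```python
from h import *
o=ctrl.get_obs(); print(o['ee_pos'].round(4),o['eef_rot'].round(4),o['grip_width'],go(.416,.3418,.064,1.6505))
im,d,c,Tw=shot('wrist'); P=cloud(d,c,Tw); q=P.reshape(-1,3)
s=q[(q[:,0]>.36)&(q[:,0]<.47)&(q[:,1]>.26)&(q[:,1]<.42)&(q[:,2]>.17)&(q[:,2]<.213)]; print(len(s),*rect(s))
```

```text
[0.4164 0.341  0.1809] [-3.1409e+00  4.0000e-04  1.6503e+00] 0.03400061183326012 (array([ 0.02 , -0.007,  2.923]), np.float64(-0.002))
20149 [416.2 341.2] [58.6 91.5] 3.76
```

Call:
step_arm([
  {"dp": [0.01, 0, 0.45], "twist": 0},
  {"dp": [0, 0, 0.45], "twist": 0},
  {"dp": [0, 0, 0.45], "twist": 0},
  {"dp": [0, 0, 0.45], "twist": 0},
  {"dp": [0, 0, 0.45], "twist": 0},
  {"dp": [0, 0, 0.3], "twist": 0},
  {"dp": [0, 0, 0.1], "twist": 0},
  {"dp": [0, 0, 0.1], "twist": 0},
  {"dp": [0, 0, 0.1], "twist": 0},
  {"dp": [0, 0, 0.05], "twist": 0},
  {"dp": [0, 0, 0], "twist": 0},
  {"dp": [0, 0, 0], "twist": 0},
])

```text
time_s: 20.2
ee_pos: [0.4165, 0.3418, 0.0657]
eef_rot: [3.141, -0.0, 1.651]
force: [0.1, -0.2, -1.5]
grip_width: 0.0336
grip_force: 10.0
```

Call:
step_arm([
  {"dp": [0, 0, 0.03], "twist": 0},
  {"dp": [0, 0, 0], "twist": 0},
  {"dp": [0, 0, 0], "twist": 0},
])

```text
time_s: 20.5
ee_pos: [0.4164, 0.3417, 0.0643]
eef_rot: [3.142, -0.0, 1.651]
force: [0.2, 0.5, -1.7]
grip_width: 0.0337
grip_force: 10.0
```

Call:
step_arm([
  {"dp": [0, 0, 0.03], "twist": 0},
  {"dp": [0, 0, 0], "twist": 0},
  {"dp": [0, 0, 0], "twist": 0},
])

```text
time_s: 20.8
ee_pos: [0.4164, 0.3417, 0.063]
eef_rot: [-3.142, 0.0, 1.651]
force: [0.1, 0.3, -1.9]
grip_width: 0.0335
grip_force: 10.0
```

Call:
step_arm([
  {"dp": [0, 0, 0], "twist": 0},
  {"dp": [0, 0, 0], "twist": 0},
  {"dp": [0, 0, 0], "twist": 0},
  {"dp": [0, 0, 0], "twist": 0},
  {"dp": [0, 0, 0], "twist": 0},
  {"dp": [0, 0, -0.3], "twist": 0},
  {"dp": [0, 0, -0.6], "twist": 0},
  {"dp": [0, 0, -0.8], "twist": 0},
  {"dp": [0, 0, -0.8], "twist": 0},
  {"dp": [0, 0, -0.7], "twist": 0},
  {"dp": [0, 0, -0.6], "twist": 0},
], gripper=0.25)

```text
time_s: 21.9
ee_pos: [0.4164, 0.3417, 0.2178]
eef_rot: [3.14, -0.001, 1.651]
force: [-0.5, 0.8, -1.2]
grip_width: 0.0589
grip_force: 0.0
```

Run:
```python
from h import *
o=ctrl.get_obs(); print(o['ee_pos'].round(4),o['eef_rot'].round(4),o['grip_width'])
im,d,c,Tw=shot('side'); P=cloud(d,c,Tw); q=P.reshape(-1,3)
for x in(.416,.585):
  s=q[(q[:,0]>x-.05)&(q[:,0]<x+.05)&(q[:,1]>.28)&(q[:,1]<.43)&(q[:,2]>.078)&(q[:,2]<.12)]; print(len(s),*rect(s),np.percentile(s[:,2],95))
print(go(.492,-.32,.22))
```

```text
[0.4164 0.3417 0.2178] [ 3.1399e+00 -1.0000e-03  1.6513e+00] 0.058935435072673896
529 [416.  340.3] [48.  92.9] 4.61 0.0892995655095404
514 [585.5 356. ] [48.8 92.9] 4.5 0.08916522993637861
(array([-16.656,   0.527,   0.037]), 0)
```

Both sleeves are seated (4.5° yaw, centred). Next is the scraper.

Call:
step_arm([
  {"dp": [-0.94, 0.1, -0.1], "twist": 0},
  {"dp": [-0.94, 0.1, -0.1], "twist": 0},
  {"dp": [-0.94, 0.1, -0.1], "twist": 0},
  {"dp": [-0.94, 0.1, -0.1], "twist": 0},
  {"dp": [-0.94, 0.1, -0.1], "twist": 0},
  {"dp": [-0.94, 0.1, -0.1], "twist": 0},
  {"dp": [-0.94, 0.1, -0.1], "twist": 0},
  {"dp": [-0.94, 0.1, -0.1], "twist": 0},
  {"dp": [-0.94, 0.1, 0], "twist": 0},
  {"dp": [-0.94, 0.1, 0], "twist": 0},
  {"dp": [-0.94, 0.1, 0], "twist": 0},
  {"dp": [-0.94, 0.1, 0], "twist": 0},
])

```text
time_s: 23.15
ee_pos: [0.5005, -0.1058, 0.2479]
eef_rot: [3.141, 0.0, 1.651]
force: [0.2, 0.3, -0.5]
grip_width: 0.0588
grip_force: 0.0
```

Call:
step_arm([
  {"dp": [-0.94, 0.1, 0], "twist": 0},
  {"dp": [-0.94, 0.1, 0], "twist": 0},
  {"dp": [-0.94, 0.1, 0], "twist": 0},
  {"dp": [-0.94, 0.1, 0], "twist": 0},
  {"dp": [-0.94, 0.1, 0], "twist": 0},
  {"dp": [-0.94, 0.05, 0], "twist": 0},
  {"dp": [0, 0, 0], "twist": 1},
  {"dp": [0, 0, 0], "twist": 1},
  {"dp": [0, 0, 0], "twist": 1},
  {"dp": [0, 0, 0], "twist": 1},
  {"dp": [0, 0, 0], "twist": 1},
  {"dp": [0, 0, 0], "twist": 1},
], gripper=1)

```text
time_s: 24.35
ee_pos: [0.5405, -0.3272, 0.2478]
eef_rot: [3.141, 0.0, 1.23]
force: [-0.3, 0.4, -0.1]
grip_width: 0.0943
grip_force: 0.0
```

Call:
step_arm([
  {"dp": [0, 0, 0], "twist": 1},
  {"dp": [0, 0, 0], "twist": 1},
  {"dp": [0, 0, 0], "twist": 1},
  {"dp": [0, 0, 0], "twist": 1},
  {"dp": [0, 0, 0], "twist": 1},
  {"dp": [0, 0, 0], "twist": 1},
  {"dp": [0, 0, 0], "twist": 1},
  {"dp": [0, 0, 0], "twist": 1},
  {"dp": [0, 0, 0], "twist": 1},
  {"dp": [0, 0, 0], "twist": 1},
  {"dp": [0, 0, 0], "twist": 1},
  {"dp": [0, 0, 0], "twist": 1},
])

```text
time_s: 25.55
ee_pos: [0.5405, -0.3272, 0.2478]
eef_rot: [3.141, -0.0, 0.392]
force: [0.2, 0.2, -0.2]
grip_width: 0.0937
grip_force: 0.0
```

Call:
step_arm([
  {"dp": [0, 0, 0], "twist": 1},
  {"dp": [0, 0, 0], "twist": 1},
  {"dp": [0, 0, 0], "twist": 1},
  {"dp": [0, 0, 0], "twist": 1},
  {"dp": [0, 0, 0], "twist": 0},
  {"dp": [0, 0, 0], "twist": 0},
  {"dp": [0, 0, 0], "twist": 0},
  {"dp": [0, 0, 0], "twist": 0},
])

```text
time_s: 26.35
ee_pos: [0.5406, -0.3273, 0.2472]
eef_rot: [3.142, -0.0, 0.116]
force: [-1.6, 0.1, 0.6]
grip_width: 0.0941
grip_force: 0.0
```

Run:
```python
from h import *
o=ctrl.get_obs(); print(o['time_s'],o['ee_pos'].round(4),o['eef_rot'].round(4),o['qpos'].round(2))
im,d,c,Tw=shot('wrist'); save('w4.png',im); P=cloud(d,c,Tw); q=P.reshape(-1,3)
for n,b in dict(stem=(.4,.6,-.4,-.26,.088,.105),holder=(.38,.6,-.42,-.26,.018,.045),wall=(.38,.6,-.42,-.26,.024,.0305),blade=(.38,.6,-.42,-.26,.0315,.04)).items():
    s=q[(q[:,0]>b[0])&(q[:,0]<b[1])&(q[:,1]>b[2])&(q[:,1]<b[3])&(q[:,2]>b[4])&(q[:,2]<b[5])]
    if len(s)>5: print(n,len(s),*rect(s),np.median(s[:,2]).round(4))
```

```text
26.35 [ 0.5406 -0.3273  0.2472] [ 3.1416e+00 -1.0000e-04  1.1650e-01] [-0.6   0.47  1.23  0.    1.44  0.85]
stem 1263 [ 492.7 -330.3] [40.1 23.9] 3.43 0.0941
holder 2883 [ 490.8 -330.3] [120.7  44.1] 3.39 0.0286
wall 1847 [ 490.8 -330.3] [120.7  44.1] 3.39 0.0282
blade 849 [ 491.9 -330.2] [100.6  24. ] 3.34 0.0343
```

View pics/w4.png

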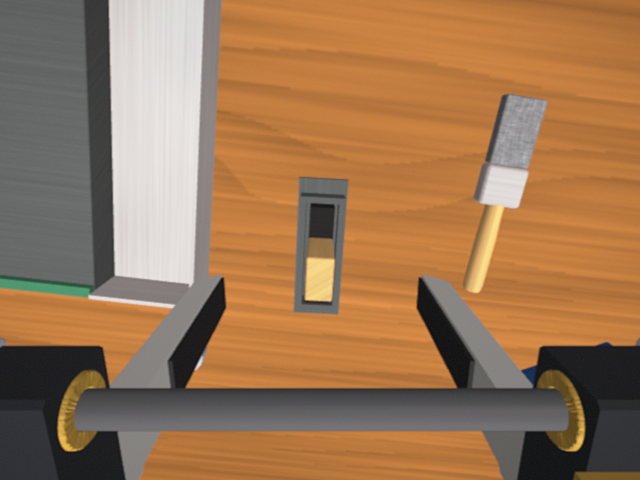

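The scraper stem is at (320,275) px, standing clear in its holder at yaw 3.4°; the brush and trough are out of finger reach.

Call:
step_arm([
  {"dp": [0, 0, 0], "twist": 0.82},
  {"dp": [-0.6, 0, 0.5], "twist": 0},
  {"dp": [-0.6, 0, 0.8], "twist": 0},
  {"dp": [0, 0, 0.8], "twist": 0},
  {"dp": [0, 0, 0], "twist": 0},
  {"dp": [0, 0, 0], "twist": 0},
  {"dp": [0, 0, 0], "twist": 0},
])

```text
time_s: 27.1
ee_pos: [0.4937, -0.3305, 0.165]
eef_rot: [3.14, -0.002, 0.059]
force: [-0.5, -0.1, 0.6]
grip_width: 0.0941
grip_force: 0.0
```

Call:
step_arm([
  {"dp": [0, 0, 0.5], "twist": 0},
  {"dp": [0, 0, 0.5], "twist": 0},
  {"dp": [0, 0, 0.5], "twist": 0},
  {"dp": [0, 0, 0.5], "twist": 0},
  {"dp": [0, 0, 0.4], "twist": 0},
  {"dp": [0, 0, 0], "twist": 0},
  {"dp": [0, 0, 0], "twist": 0},
  {"dp": [0, 0, 0], "twist": 0},
])

```text
time_s: 27.9
ee_pos: [0.4935, -0.3305, 0.0687]
eef_rot: [3.14, -0.002, 0.058]
force: [-0.4, 0.2, -0.1]
grip_width: 0.0942
grip_force: 0.0
```

Call:
step_arm([
  {"dp": [-0.03, 0, 0.06], "twist": 0},
  {"dp": [0, 0, 0], "twist": 0},
  {"dp": [0, 0, 0], "twist": 0},
  {"dp": [0, 0, 0], "twist": 0},
  {"dp": [0, 0, 0], "twist": 0},
  {"dp": [0, 0, 0], "twist": 0},
  {"dp": [0, 0, 0], "twist": 0},
  {"dp": [0, 0, 0], "twist": 0},
  {"dp": [0, 0, 0], "twist": 0},
  {"dp": [0, 0, 0], "twist": 0},
], gripper=-0.8, squeeze=40)

```text
time_s: 28.9
ee_pos: [0.4915, -0.3301, 0.0645]
eef_rot: [-3.141, 0.0, 0.058]
force: [0.1, 0.2, -0.2]
grip_width: 0.0238
grip_force: 40.0
```

Call:
step_arm([
  {"dp": [0, 0, -0.2], "twist": 0},
  {"dp": [0, 0, -0.3], "twist": 0},
  {"dp": [0, 0, -0.4], "twist": 0},
  {"dp": [0, 0, -0.7], "twist": 0},
  {"dp": [0, 0, -0.7], "twist": 0},
  {"dp": [0, 0, -0.4], "twist": 0},
  {"dp": [0, 0, 0], "twist": 0},
  {"dp": [0, 0, 0], "twist": 0},
])

```text
time_s: 29.7
ee_pos: [0.4914, -0.33, 0.1726]
eef_rot: [3.142, -0.0, 0.058]
force: [-0.8, -0.2, -1.7]
grip_width: 0.0236
grip_force: 40.0
```

Run:
```python
from h import *
o=ctrl.get_obs(); print(o['time_s'],o['ee_pos'].round(4),o['eef_rot'].round(4),o['qpos'].round(2),o['grip_width'])
im,d,c,Tw=shot('top'); P=cloud(d,c,Tw); q=P.reshape(-1,3)
hsv=cv2.cvtColor(im,cv2.COLOR_RGB2HSV)
inb=(P[...,0]>.44)&(P[...,0]<.715)&(P[...,1]>-.235)&(P[...,1]<.175)&(P[...,2]<.075)
m=((hsv[...,1]>90)&(hsv[...,0]>12)&(hsv[...,0]<32)&inb).astype(np.uint8)
n,l,st,ce=cv2.connectedComponentsWithStats(m)
for i in range(1,n):
  if st[i,4]>4: print(st[i,4],np.nanmedian(P[l==i],0).round(3))
s=q[(q[:,0]>.4)&(q[:,0]<.76)&(q[:,1]>-.3)&(q[:,1]<.21)]
for n,a,b in(('plate',.043,.047),('lip',.0505,.06)):
  t=s[(s[:,2]>a)&(s[:,2]<b)]; print(n,t[:,:2].min(0),t[:,:2].max(0), np.percentile(t[:,1],[.2,.5,1,99.5]))
# edge of plate: fraction of plate-height points by y along x .5-.65
t=s[(s[:,0]>.5)&(s[:,0]<.65)]
for y in np.arange(-.16,-.1,.006): u=t[(t[:,1]>y)&(t[:,1]<y+.006)]; print(round(y,3),np.median(u[:,2]).round(3))
```

```text
29.7 [ 0.4914 -0.33    0.1726] [ 3.1415e+00 -1.0000e-04  5.8200e-02] [-0.65  0.44  1.46 -0.    1.25  0.86] 0.023648559470751045
396 [ 0.575 -0.23   0.   ]
20 [0.665 0.101 0.054]
17 [0.667 0.052 0.055]
21 [0.604 0.105 0.054]
17 [0.597 0.036 0.054]
18 [0.554 0.051 0.053]
22 [0.544 0.098 0.053]
18 [0.488 0.102 0.055]
18 [0.49  0.043 0.055]
plate [ 0.43242876 -0.21052549] [0.71639991 0.19540714] [-0.20908036 -0.20768159 -0.11235599  0.18618117]
lip [ 0.43029176 -0.21373947] [0.7217957  0.19733538] [-0.21344082 -0.2131123  -0.21261899  0.19687958]
-0.16 0.005
-0.154 0.004
-0.148 0.004
-0.142 0.005
-0.136 0.004
-0.13 0.004
-0.124 0.004
-0.118 0.044
-0.112 0.046
-0.106 0.045
```

Scraper held, with the TCP about 58.5 mm above its underside. The eight chips are still where they were. Now to the start of the middle stroke.

Call:
step_arm([
  {"dp": [0, 0, 0], "twist": 0.83},
  {"dp": [0.09, -0.5, 0], "twist": 0},
  {"dp": [0.2, -0.95, 0], "twist": 0},
  {"dp": [0.2, -0.95, 0], "twist": 0},
  {"dp": [0.2, -0.95, 0], "twist": 0},
  {"dp": [0.2, -0.95, 0], "twist": 0},
  {"dp": [0.2, -0.95, 0], "twist": 0},
  {"dp": [0.2, -0.95, 0], "twist": 0},
  {"dp": [0.2, -0.95, 0], "twist": 0},
  {"dp": [0.2, -0.95, 0], "twist": 0},
  {"dp": [0.2, -0.95, 0], "twist": 0},
  {"dp": [0.2, -0.95, 0], "twist": 0},
])

```text
time_s: 30.95
ee_pos: [0.5746, 0.0715, 0.1714]
eef_rot: [3.141, 0.002, 0.0]
force: [0.6, -0.7, -1.6]
grip_width: 0.0235
grip_force: 40.0
```

Call:
step_arm([
  {"dp": [0, -0.95, 0], "twist": 0},
  {"dp": [0, -0.95, 0], "twist": 0},
  {"dp": [0, 0, 0.6], "twist": 0},
  {"dp": [0, 0, 0.6], "twist": 0},
  {"dp": [0, 0, 0], "twist": 0},
  {"dp": [0, 0, 0], "twist": 0},
  {"dp": [0, 0, 0], "twist": 0},
])

```text
time_s: 31.65
ee_pos: [0.5755, 0.1457, 0.1257]
eef_rot: [-3.141, -0.001, -0.0]
force: [0.1, -0.4, -1.8]
grip_width: 0.0237
grip_force: 40.0
```

Call:
step_arm([
  {"dp": [0, 0, 0.3], "twist": 0},
  {"dp": [0, 0, 0.15], "twist": 0},
  {"dp": [0, 0, 0.05], "twist": 0},
  {"dp": [0, 0, 0], "twist": 0},
  {"dp": [0, 0, 0], "twist": 0},
  {"dp": [0, 0, 0], "twist": 0},
])

```text
time_s: 32.25
ee_pos: [0.5751, 0.1459, 0.1049]
eef_rot: [-3.142, -0.0, 0.0]
force: [-0.1, 0.2, -1.1]
grip_width: 0.0239
grip_force: 40.0
```

Call:
step_arm([
  {"dp": [0, 0.15, 0], "twist": 0},
  {"dp": [0, 0.3, 0], "twist": 0},
  {"dp": [0, 0.3, 0], "twist": 0},
  {"dp": [0, 0.3, 0], "twist": 0},
  {"dp": [0, 0.3, 0], "twist": 0},
  {"dp": [0, 0.3, 0], "twist": 0},
  {"dp": [0, 0.3, 0], "twist": 0},
  {"dp": [0, 0.3, 0], "twist": 0},
  {"dp": [0, 0.3, 0], "twist": 0},
  {"dp": [0, 0.3, 0], "twist": 0},
  {"dp": [0, 0.3, 0], "twist": 0},
  {"dp": [0, 0.3, 0], "twist": 0},
])

```text
time_s: 33.45
ee_pos: [0.575, 0.0069, 0.1046]
eef_rot: [-3.142, 0.0, 0.0]
force: [1.1, -0.4, -2.0]
grip_width: 0.0237
grip_force: 40.0
```

Call:
step_arm([
  {"dp": [0, 0.3, 0], "twist": 0},
  {"dp": [0, 0.3, 0], "twist": 0},
  {"dp": [0, 0.3, 0], "twist": 0},
  {"dp": [0, 0.3, 0], "twist": 0},
  {"dp": [0, 0.3, 0], "twist": 0},
  {"dp": [0, 0.3, 0], "twist": 0},
  {"dp": [0, 0.3, 0], "twist": 0},
  {"dp": [0, 0.3, 0], "twist": 0},
  {"dp": [0, 0.3, 0], "twist": 0},
  {"dp": [0, 0.3, 0], "twist": 0},
  {"dp": [0, 0.3, 0], "twist": 0},
  {"dp": [0, 0.3, 0], "twist": 0},
])

```text
time_s: 34.65
ee_pos: [0.575, -0.1372, 0.1046]
eef_rot: [3.142, 0.0, 0.0]
force: [0.2, -1.4, -2.3]
grip_width: 0.0234
grip_force: 40.0
```

Call:
step_arm([
  {"dp": [0, 0.3, 0], "twist": 0},
  {"dp": [0, 0.2, 0], "twist": 0},
  {"dp": [0, 0, 0], "twist": 0},
  {"dp": [0, 0, 0], "twist": 0},
  {"dp": [0, 0, 0], "twist": 0},
  {"dp": [0, 0, -0.4], "twist": 0},
  {"dp": [0, 0, -0.7], "twist": 0},
  {"dp": [0, 0, -0.4], "twist": 0},
  {"dp": [0, 0, 0], "twist": 0},
])

```text
time_s: 35.55
ee_pos: [0.576, -0.1559, 0.167]
eef_rot: [3.14, -0.004, 0.001]
force: [0.9, -0.1, -1.6]
grip_width: 0.024
grip_force: 40.0
```

```bash
cat >> h.py <<'E'
def chips(cam):
    im,d,c,Tw=shot(cam); P=cloud(d,c,Tw); hsv=cv2.cvtColor(im,cv2.COLOR_RGB2HSV)
    inb=(P[...,0]>.432)&(P[...,0]<.72)&(P[...,1]>-.212)&(P[...,1]<.19)&(P[...,2]<.075)
    m=((hsv[...,1]>90)&(hsv[...,0]>12)&(hsv[...,0]<32)&inb).astype(np.uint8)
    n,l,st,ce=cv2.connectedComponentsWithStats(m)
    for i in range(1,n):
        if st[i,4]>3: print(cam,st[i,4],np.nanmedian(P[l==i],0).round(3))
    return im
E
python3 - <<'E'
from h import *
o=ctrl.get_obs(); print(o['time_s'],o['ee_pos'].round(4),o['eef_rot'].round(4))
a=chips('top'); b=chips('side'); save('s5.png',cv2.resize(b[150:360,200:420],(660,630)))
save('t5.png',cv2.resize(np.hstack([a[160:320,220:430],b[180:340,210:420]]),(800,304),interpolation=cv2.INTER_CUBIC))
E
```

```text
35.55 [ 0.576  -0.1559  0.167 ] [ 3.1403e+00 -3.9000e-03  9.0000e-04]
top 21 [0.664 0.101 0.055]
top 17 [0.667 0.052 0.052]
top 18 [0.488 0.102 0.054]
top 18 [0.49  0.043 0.054]
side 28 [0.669 0.054 0.053]
side 29 [0.666 0.099 0.053]
side 25 [0.49  0.042 0.054]
side 28 [0.49  0.104 0.054]
```

View pics/t5.png

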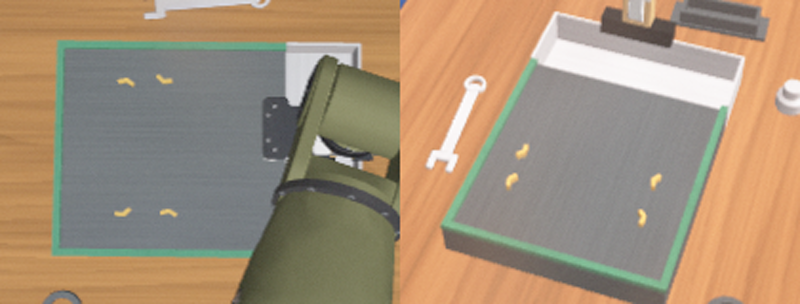

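The middle four chips are gone from the plate. Two remain on each side, at x≈0.666 and x≈0.489. Now the +x strip.

Call:
step_arm([
  {"dp": [0.2, -0.7, 0], "twist": 0},
  {"dp": [0.25, -0.98, 0], "twist": 0},
  {"dp": [0.25, -0.98, 0], "twist": 0},
  {"dp": [0.25, -0.98, 0], "twist": 0},
  {"dp": [0.25, -0.98, 0], "twist": 0},
  {"dp": [0.25, -0.98, 0], "twist": 0},
  {"dp": [0.25, -0.98, 0], "twist": 0},
  {"dp": [0.25, -0.97, 0], "twist": 0},
  {"dp": [0, 0, 0.5], "twist": 0},
  {"dp": [0, 0, 0.5], "twist": 0},
  {"dp": [0, 0, 0], "twist": 0},
  {"dp": [0, 0, 0], "twist": 0},
])

```text
time_s: 36.85
ee_pos: [0.6527, 0.1458, 0.124]
eef_rot: [3.141, 0.002, 0.0]
force: [0.2, 0.9, -0.9]
grip_width: 0.0238
grip_force: 40.0
```

Call:
step_arm([
  {"dp": [0, 0, 0.3], "twist": 0},
  {"dp": [0, 0, 0.1], "twist": 0},
  {"dp": [0, 0, 0.08], "twist": 0},
  {"dp": [0, 0, 0], "twist": 0},
  {"dp": [0, 0, 0], "twist": 0},
])

```text
time_s: 37.35
ee_pos: [0.6531, 0.1459, 0.1057]
eef_rot: [-3.142, -0.0, 0.0]
force: [0.0, -0.5, -2.0]
grip_width: 0.0242
grip_force: 40.0
```

Call:
step_arm([
  {"dp": [0, 0.15, 0.02], "twist": 0},
  {"dp": [0, 0.3, 0], "twist": 0},
  {"dp": [0, 0.3, 0], "twist": 0},
  {"dp": [0, 0.3, 0], "twist": 0},
  {"dp": [0, 0.3, 0], "twist": 0},
  {"dp": [0, 0.3, 0], "twist": 0},
  {"dp": [0, 0.3, 0], "twist": 0},
  {"dp": [0, 0.3, 0], "twist": 0},
  {"dp": [0, 0.3, 0], "twist": 0},
  {"dp": [0, 0.3, 0], "twist": 0},
  {"dp": [0, 0.3, 0], "twist": 0},
  {"dp": [0, 0.3, 0], "twist": 0},
])

```text
time_s: 38.55
ee_pos: [0.653, 0.0069, 0.1047]
eef_rot: [-3.142, 0.0, 0.0]
force: [-0.6, 0.2, -1.8]
grip_width: 0.0238
grip_force: 40.0
```

Call:
step_arm([
  {"dp": [0, 0.3, 0], "twist": 0},
  {"dp": [0, 0.3, 0], "twist": 0},
  {"dp": [0, 0.3, 0], "twist": 0},
  {"dp": [0, 0.3, 0], "twist": 0},
  {"dp": [0, 0.3, 0], "twist": 0},
  {"dp": [0, 0.3, 0], "twist": 0},
  {"dp": [0, 0.3, 0], "twist": 0},
  {"dp": [0, 0.3, 0], "twist": 0},
  {"dp": [0, 0.3, 0], "twist": 0},
  {"dp": [0, 0.3, 0], "twist": 0},
  {"dp": [0, 0.3, 0], "twist": 0},
  {"dp": [0, 0.3, 0], "twist": 0},
])

```text
time_s: 39.75
ee_pos: [0.653, -0.1371, 0.1046]
eef_rot: [3.142, 0.0, 0.0]
force: [0.1, 0.7, -0.9]
grip_width: 0.0241
grip_force: 40.0
```

Call:
step_arm([
  {"dp": [0, 0.3, 0], "twist": 0},
  {"dp": [0, 0.2, 0], "twist": 0},
  {"dp": [0, 0, 0], "twist": 0},
  {"dp": [0, 0, 0], "twist": 0},
  {"dp": [0, 0, 0], "twist": 0},
  {"dp": [0, 0, -0.4], "twist": 0},
  {"dp": [0, 0, -0.7], "twist": 0},
  {"dp": [0, 0, -0.4], "twist": 0},
  {"dp": [0, 0, 0], "twist": 0},
])

```text
time_s: 40.65
ee_pos: [0.6541, -0.1562, 0.1682]
eef_rot: [3.14, -0.005, 0.001]
force: [-0.1, 0.3, -0.8]
grip_width: 0.0235
grip_force: 40.0
```

Run:
```python
from h import *
o=ctrl.get_obs(); print(o['time_s'],o['ee_pos'].round(4),o['eef_rot'].round(4))
chips('top'); chips('side'); print(go(.4965,.146,.125,0))
```

```text
40.65 [ 0.6541 -0.1562  0.1682] [ 3.1401e+00 -5.1000e-03  6.0000e-04]
top 18 [0.488 0.102 0.055]
top 17 [0.49  0.043 0.054]
side 25 [0.49  0.042 0.054]
side 28 [0.49  0.105 0.053]
(array([-3.907, -7.55 ,  0.985]), np.float64(0.007))
```

Call:
step_arm([
  {"dp": [-0.39, -0.65, 0], "twist": 0},
  {"dp": [-0.5, -0.98, 0], "twist": 0},
  {"dp": [-0.5, -0.98, 0], "twist": 0},
  {"dp": [-0.5, -0.98, 0], "twist": 0},
  {"dp": [-0.5, -0.98, 0], "twist": 0},
  {"dp": [-0.5, -0.98, 0], "twist": 0},
  {"dp": [-0.5, -0.98, 0], "twist": 0},
  {"dp": [-0.5, -0.98, 0], "twist": 0},
  {"dp": [0, 0, 0.5], "twist": 0},
  {"dp": [0, 0, 0.5], "twist": 0},
  {"dp": [0, 0, 0], "twist": 0},
  {"dp": [0, 0, 0], "twist": 0},
])

```text
time_s: 41.95
ee_pos: [0.4972, 0.1441, 0.1243]
eef_rot: [3.141, 0.001, 0.0]
force: [1.0, 0.3, -1.0]
grip_width: 0.024
grip_force: 40.0
```

Call:
step_arm([
  {"dp": [0, 0, 0.3], "twist": 0},
  {"dp": [0, 0, 0.1], "twist": 0},
  {"dp": [0, 0, 0.1], "twist": 0},
  {"dp": [0, 0, 0], "twist": 0},
  {"dp": [0, 0, 0], "twist": 0},
])

```text
time_s: 42.45
ee_pos: [0.4975, 0.1442, 0.1048]
eef_rot: [-3.142, -0.0, 0.0]
force: [0.6, -0.5, -1.4]
grip_width: 0.0237
grip_force: 40.0
```

Call:
step_arm([
  {"dp": [0, 0.15, 0], "twist": 0},
  {"dp": [0, 0.3, 0], "twist": 0},
  {"dp": [0, 0.3, 0], "twist": 0},
  {"dp": [0, 0.3, 0], "twist": 0},
  {"dp": [0, 0.3, 0], "twist": 0},
  {"dp": [0, 0.3, 0], "twist": 0},
  {"dp": [0, 0.3, 0], "twist": 0},
  {"dp": [0, 0.3, 0], "twist": 0},
  {"dp": [0, 0.3, 0], "twist": 0},
  {"dp": [0, 0.3, 0], "twist": 0},
  {"dp": [0, 0.3, 0], "twist": 0},
  {"dp": [0, 0.3, 0], "twist": 0},
])

```text
time_s: 43.65
ee_pos: [0.4974, 0.0053, 0.1046]
eef_rot: [3.142, 0.0, 0.0]
force: [-0.4, 1.1, -2.5]
grip_width: 0.0237
grip_force: 40.0
```

Call:
step_arm([
  {"dp": [0, 0.3, 0], "twist": 0},
  {"dp": [0, 0.3, 0], "twist": 0},
  {"dp": [0, 0.3, 0], "twist": 0},
  {"dp": [0, 0.3, 0], "twist": 0},
  {"dp": [0, 0.3, 0], "twist": 0},
  {"dp": [0, 0.3, 0], "twist": 0},
  {"dp": [0, 0.3, 0], "twist": 0},
  {"dp": [0, 0.3, 0], "twist": 0},
  {"dp": [0, 0.3, 0], "twist": 0},
  {"dp": [0, 0.3, 0], "twist": 0},
  {"dp": [0, 0.3, 0], "twist": 0},
  {"dp": [0, 0.3, 0], "twist": 0},
])

```text
time_s: 44.85
ee_pos: [0.4974, -0.1388, 0.1047]
eef_rot: [3.142, -0.0, 0.0]
force: [0.2, 0.3, -2.0]
grip_width: 0.0236
grip_force: 40.0
```

Call:
step_arm([
  {"dp": [0, 0.3, 0], "twist": 0},
  {"dp": [0, 0.15, 0], "twist": 0},
  {"dp": [0, 0, 0], "twist": 0},
  {"dp": [0, 0, 0], "twist": 0},
  {"dp": [0, 0, 0], "twist": 0},
  {"dp": [0, 0, -0.4], "twist": 0},
  {"dp": [0, 0, -0.7], "twist": 0},
  {"dp": [0, 0, -0.6], "twist": 0},
  {"dp": [0, 0, 0], "twist": 0},
  {"dp": [0, 0, 0], "twist": -0.85},
  {"dp": [0, 0, 0], "twist": 0},
  {"dp": [0, 0, 0], "twist": 0},
])

```text
time_s: 46.05
ee_pos: [0.4972, -0.1555, 0.1717]
eef_rot: [-3.141, 0.001, 0.058]
force: [0.0, 0.6, -1.7]
grip_width: 0.0238
grip_force: 40.0
```

Run:
```python
from h import *
o=ctrl.get_obs(); print(o['time_s'],o['ee_pos'].round(4),o['eef_rot'].round(4))
chips('top'); b=chips('side'); save('s6.png',cv2.resize(b[150:360,200:420],(628,600)))
im,d,c,Tw=shot('wrist'); save('w6.png',im)
print(go(.4905,-.3303,.18,.0592))
```

```text
46.05 [ 0.4972 -0.1555  0.1717] [-3.141e+00  1.100e-03  5.840e-02]
top 21 [ 0.68  -0.127  0.01 ]
top 19 [ 0.656 -0.129  0.012]
top 69 [ 0.579 -0.13   0.015]
(array([-0.427,  4.349, -0.197]), np.float64(-0.006))
```

View pics/s6.png

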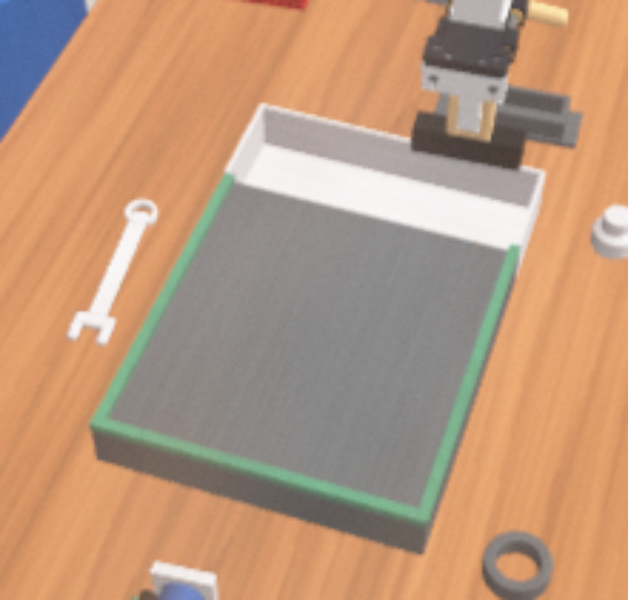

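The plate is bare, and the top view shows the chips lying on the trough floor (z≈0.01). I return the scraper.

Call:
step_arm([
  {"dp": [-0.05, 0.4, -0.1], "twist": 0},
  {"dp": [-0.08, 0.8, -0.1], "twist": 0},
  {"dp": [-0.1, 0.9, 0], "twist": 0},
  {"dp": [-0.1, 0.9, 0], "twist": 0},
  {"dp": [-0.06, 0.8, 0], "twist": 0},
  {"dp": [-0.04, 0.55, 0], "twist": 0},
  {"dp": [0, 0, 0], "twist": 0},
  {"dp": [0, 0, 0], "twist": 0},
  {"dp": [0, 0, 0], "twist": 0},
])

```text
time_s: 47.1
ee_pos: [0.4906, -0.33, 0.1807]
eef_rot: [-3.141, 0.0, 0.06]
force: [0.3, 0.5, -0.8]
grip_width: 0.0236
grip_force: 40.0
```

Run:
```python
from h import *
o=ctrl.get_obs(); print(o['time_s'],o['ee_pos'].round(4),o['eef_rot'].round(4),go(.4905,-.3303,.0645,.0592))
im,d,c,Tw=shot('side'); P=cloud(d,c,Tw); q=P.reshape(-1,3); z=o['ee_pos'][2]
for n,a,b in(('holder',.02,.04),('blade',z-.058,z-.028)):
  s=q[(q[:,0]>.4)&(q[:,0]<.58)&(q[:,1]>-.4)&(q[:,1]<-.27)&(q[:,2]>a)&(q[:,2]<b)]; print(n,len(s),*rect(s))
```

```text
47.1 [ 0.4906 -0.33    0.1807] [-3.1414e+00  1.0000e-04  6.0000e-02] (array([-0.004,  0.007,  2.904]), np.float64(0.011))
holder 348 [ 491.7 -330. ] [120.3  53.6] 3.79
blade 367 [ 491.9 -327.5] [100.5  33.4] 4.52
```

Aligned. I lower in two stages.

Call:
step_arm([
  {"dp": [0, 0, 0.4], "twist": 0},
  {"dp": [0, 0, 0.5], "twist": 0},
  {"dp": [0, 0, 0.5], "twist": 0},
  {"dp": [0, 0, 0.4], "twist": 0},
  {"dp": [0, 0, 0.2], "twist": 0},
  {"dp": [0, 0, 0.2], "twist": 0},
  {"dp": [0, 0, 0.2], "twist": 0},
  {"dp": [0, 0, 0.1], "twist": 0},
  {"dp": [0, 0, 0.1], "twist": 0},
  {"dp": [0, 0, 0.1], "twist": 0},
  {"dp": [0, 0, 0], "twist": 0},
  {"dp": [0, 0, 0], "twist": 0},
])

```text
time_s: 48.35
ee_pos: [0.4907, -0.3305, 0.0728]
eef_rot: [3.141, -0.0, 0.06]
force: [0.2, 0.0, -1.9]
grip_width: 0.0239
grip_force: 40.0
```

Call:
step_arm([
  {"dp": [0, 0, 0.07], "twist": 0},
  {"dp": [0, 0, 0.07], "twist": 0},
  {"dp": [0, 0, 0.04], "twist": 0},
  {"dp": [0, 0, 0], "twist": 0},
  {"dp": [0, 0, 0], "twist": 0},
  {"dp": [0, 0, 0], "twist": 0},
])

```text
time_s: 48.95
ee_pos: [0.4907, -0.3305, 0.0655]
eef_rot: [3.141, -0.0, 0.06]
force: [-0.0, 0.3, -2.4]
grip_width: 0.0236
grip_force: 40.0
```

Call:
step_arm([
  {"dp": [0, 0, 0.03], "twist": 0},
  {"dp": [0, 0, 0], "twist": 0},
  {"dp": [0, 0, 0], "twist": 0},
])

```text
time_s: 49.25
ee_pos: [0.4909, -0.3306, 0.0646]
eef_rot: [3.141, -0.001, 0.06]
force: [1.1, 0.2, 2.0]
grip_width: 0.0238
grip_force: 40.0
```

Call:
step_arm([
  {"dp": [0, 0, 0], "twist": 0},
  {"dp": [0, 0, 0], "twist": 0},
  {"dp": [0, 0, 0], "twist": 0},
  {"dp": [0, 0, 0], "twist": 0},
  {"dp": [0, 0, 0], "twist": 0},
  {"dp": [0, 0, 0], "twist": 0},
  {"dp": [0, 0, -0.4], "twist": 0},
  {"dp": [0, 0, -0.8], "twist": 0},
  {"dp": [0, 0, -0.9], "twist": 0},
  {"dp": [0, 0, -0.9], "twist": 0},
  {"dp": [0.5, -0.5, -0.8], "twist": 0},
  {"dp": [0.6, -0.5, -0.7], "twist": 0},
], gripper=0.6)

```text
time_s: 50.45
ee_pos: [0.5323, -0.2878, 0.2464]
eef_rot: [3.141, -0.001, 0.058]
force: [0.4, -0.5, 0.7]
grip_width: 0.0751
grip_force: 0.0
```

Call:
step_arm([
  {"dp": [0.8, -0.9, 0], "twist": 0},
  {"dp": [0.9, -0.9, 0], "twist": 0},
  {"dp": [0, 0, 0], "twist": 0},
  {"dp": [0, 0, 0], "twist": 0},
  {"dp": [0, 0, 0], "twist": 0},
])

```text
time_s: 50.95
ee_pos: [0.5947, -0.2133, 0.2442]
eef_rot: [3.142, 0.0, 0.059]
force: [-0.6, -0.1, 0.6]
grip_width: 0.075
grip_force: 0.0
```

Run:
```python
from h import *
o=ctrl.get_obs(); print(o['time_s'],o['ee_pos'].round(4),o['eef_rot'].round(4),o['grip_width'])
im,d,c,Tw=shot('wrist'); save('w7.png',im); P=cloud(d,c,Tw); q=P.reshape(-1,3)
for n,b in dict(stem=(.4,.6,-.4,-.26,.088,.105),blade=(.42,.56,-.38,-.28,.0315,.04)).items():
    s=q[(q[:,0]>b[0])&(q[:,0]<b[1])&(q[:,1]>b[2])&(q[:,1]<b[3])&(q[:,2]>b[4])&(q[:,2]<b[5])]
    if len(s)>5: print(n,len(s),*rect(s),np.median(s[:,2]).round(4))
hsv=cv2.cvtColor(im,cv2.COLOR_RGB2HSV)
m=((hsv[...,1]>90)&(hsv[...,0]>12)&(hsv[...,0]<32)&(P[...,0]>.43)&(P[...,0]<.723)&(P[...,1]>-.218)&(P[...,1]<.19)).astype(np.uint8)
n,l,st,ce=cv2.connectedComponentsWithStats(m)
for i in range(1,n):
    if st[i,4]>15: print(st[i,4],np.nanmedian(P[l==i],0).round(3))
chips('side')
```

```text
50.95 [ 0.5947 -0.2133  0.2442] [3.1415e+00 3.0000e-04 5.9000e-02] 0.07504682886792075
stem 18 [ 510.7 -338.8] [5.4 1.9] 38.12 0.0928
blade 495 [ 492.1 -329.5] [100.3  24.6] 3.49 0.0342
602 [ 0.569 -0.217  0.   ]
244 [ 0.681 -0.128  0.011]
212 [ 0.656 -0.13   0.01 ]
692 [ 0.583 -0.131  0.013]
156 [ 0.499 -0.138  0.01 ]
1638 [ 0.619 -0.173  0.34 ]
```

View pics/w7.png

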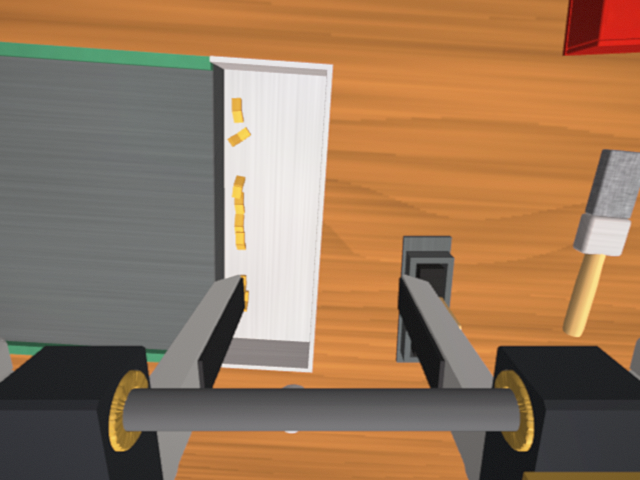

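The last wrist view shows the scraper seated (blade top at 34 mm, yaw 3.5°) and the chips in the trough at cols 230–250. The plate has none left, so I hand in.

```bash
python3 -c "
from station import ctrl
print(ctrl.hand_in())"
```

```text
the job is handed in; nothing more can be done
None
```

Handed in at about 51 s: both sleeves lie in cradles 1 and 3, the plate is clear of chips with none found outside the trough (the pile there was too bunched to count all eight), and the scraper is seated upright in its holder.

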